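Press the pen dosimeter home in its charger

ROBOT

A 6-joint arm with a two-finger parallel gripper is mounted at the origin on the work surface. World frame = base frame: x ahead of the robot, y to its left, z up, the work surface at z = 0. Lengths are in m, angles in rad, forces in N, time in s.
With the tool pointing down it reaches from about 0.3 to 0.85 m from the base axis. Payload 4.2 kg.
Tool frame: the origin (TCP) lies at the very end of the fingers, on their centre line; the grasp point (between the pads) lies 19 mm behind it; z points along the fingers, y is the direction in which the jaws open and shut (so a half turn about z gives the same grasp; the last joint's range is limited). The gripper opens to 91 mm and grips with 3 to 60 N. Pads are 32 mm wide; open, the fingers measure 118 mm over their backs; the gripper's body (76 mm by 178 mm) begins 60 mm behind the grasp point.
Start: joints at [1.223, 0.32, 1.565, -0, 1.257, -0.02], TCP at [0.185, 0.544, 0.214] pointing down, gripper open.
Joint ranges: [-3.11, 3.11], [-0.84, 2.01], [0.21, 2.61], [-1.34, 4.49], [0.05, 2.63], [-2.56, 2.56]. Speed limits (rad/s): [2.57, 2.57, 3.14, 3.14, 3.14, 3.14].

INTERFACE

Orientations are given as [roll, pitch, yaw] about the fixed x, y, z axes, in that order (R = Rz(yaw) Ry(pitch) Rx(roll)).
In Python, from rig import get_state, optics, job gives the robot as it stands.
- The arm moves only by the tool send_rows, never from a script. Its arguments are lists of equal length, an entry for each row: "twist": the turn, a rotation vector about the tool's x, y, z in degrees, a list of three; "dp": the shift along the tool's x, y, z in m, a list of three; "hand": the finger opening in m, from 0 to 0.0912. In form: {"twist": [[wx, wy, wz], ...], "dp": [[tx, ty, tz], ...], "hand": [hand, ...]}. A call has 1 to 20 rows; each row shifts and turns the commanded pose from where the row before left it, along the tool's axes as they then stand; what a row does not reach is not made up. A row lasts 1/10 s, in which the tool goes at most 50 mm and 8.59 degrees, less where a joint would pass 70% of its speed; a pose out of reach is approached as far as the arm can. A call is refused whole if a number of a shift passes 0.05 or a number of a turn 8.59, either way. A call with a gripper value outside its range is refused whole. The fingers move at their own pace and stop on an object; the grip force is fixed at half the most. Time passes only in rows, so rows that do not move let the fingers close. It gives the time, the measured TCP pose, the force and the opening at its end, in the units of the state.
- get_state(): the state, without advancing time (a new reading comes with each control period).
- optics.snapshot(name): name is "scene" or "side" or "wrist"; returns a dict with "frame" (400x640x3 uint8, red, green, blue), "camera_matrix" (3x3 intrinsics, pixels), "R" (3x3) and "t" (3): a world point X has camera coordinates R X + t. Camera axes: x right, y down, z forward; pixel columns grow to the right and rows downward; lengths in m; the calibration is good to about 2 mm. The wrist camera is an equidistant fisheye: a pixel r from the principal point sees the ray r / f radians off the axis. A picture is of the moment at which its call begins. There is no depth.
- job.sign_off(): hands the job in, once; it reports no verdict.
Trained networks look in a picture, given as the dict that the camera call returned (one of the last four; its "shot" number tells which), for a name from the list of things; names that differ only in an ending like _2 or _b are one class to them, and where a whole thing is asked for, a point or a joint stands for the part that bears it (a point fixed in the world has none). Each returns a list of dicts, best first, with "score" (0 to 1); they miss things now and then, are a little off and sometimes report something else, mostly with a low value. They report only what shows in the picture. A call takes as long as a camera call. They do not tell look-alikes from the thing itself.
- optics.spot_in(picture, name): "position" ([x, y, z] in m, in world coordinates, good to about 4 mm: the middle of the surface that is visible of it).
The state is a dict: "time_s": time; "qpos": joint angles; "dq": joint speeds; "tau": joint torques, N m; "position": TCP position; "tool_rot": TCP orientation; "ft_force": force on the tool from outside, world axes, zero at the start; "moment": the same for the moment, N m; "grip_width": finger opening in m.
Only numpy, scipy, OpenCV 4.12 (cv2) and the standard library are available. Lean on these libraries where they do the work, as an engineer would, in place of code of your own. Each camera call takes 0.05 s, during which the arm holds its last target.

TASK

Get the pen dosimeter charging: lift the dust cap off the charger's socket and stand it mouth down on the desk, then take the pen dosimeter (the long slim one with the pocket clip) out of the rack, put its plain lower end into the socket and press it upright against the sprung contact until it meets the hard stop. Press firmly but do not force it, and finish while still holding it down there with the gripper; do not let go. Leave the penlight, spray bottle, mouse and mug where they are.

Things in the scene. Friction and masses are not known exactly. Their poses are not given: they have to be found in the camera images.
- charger: dosimeter charger, a grey box fixed on the desk, 100 mm (its x) by 140 mm (its y), flat top 55 mm above the desk; origin at the centre of its underside, z up. On its top, on the centre line: the charging socket at y = +30 mm and a black adjusting knob at y = -44 mm (27 mm across, 15 mm tall), which need not be touched
- socket: charging socket, a steel collar on the charger's top, 20 mm tall with the flare, bore 18.6 mm, opening in a flared mouth about 25 mm across; origin on its axis at the level of the charger's top, z up
- socket_seat (a point): centre of the socket's flat floor, which is the hard stop: 4 mm above the charger's top, 59 mm above the desk and 16 mm below the mouth of the flare. A brass contact pin 8 mm thick stands 8 mm up from its middle and sinks level with it when pressed
- contact (a joint): how far the sprung contact pin is pressed down, m: 0 is out, about 0.008 when the dosimeter's end meets the floor of the socket (the hard stop). The spring takes 4 N to start and 10 N at the stop, and pushes the pin back out when let go; a steady total push of about 15 to 30 N holds the dosimeter on the stop, over 80 N is forcing it
- cap_center (a point): centre of the loose black dust cap, a cup turned mouth down over the socket: 41 mm across, 30 mm tall, ribbed side, closed top, 20 g; this point lies 15 mm below its top and above its rim, z points to the closed top. It stands loosely on the charger's top and lifts straight off once raised 25 mm; the desk between charger and rack is free to stand it on
- rack: white block fixed on the desk, 50 mm (its x) by 150 mm (its y), 45 mm tall, with three 18 mm holes 35 mm deep in a row along its y at -50, 0 and +50 mm; origin at the centre of its underside. The middle hole is empty; the dosimeter and the penlight stand in the outer two, either way round
- dosimeter_center (a point): middle of the pen dosimeter, a round metal pen 115 mm long and 14 mm thick, 45 g, standing upright in the rack, its lower end 10 mm above the desk; z points up to the black eyepiece (top 14 mm, 15.2 mm thick), the lower end is the charging end. A steel pocket clip stands 4 mm off its +y side between 3 mm below and 42 mm above this point; start yaw within 0.3 rad of the rack's, so grip across the rack's short side (x) to miss the clip
- dosimeter_tip (a point): centre of the dosimeter's flat lower (charging) end, 57.5 mm below its middle; z points up to the eyepiece
- penlight_center (a point): middle of the penlight, bystander in the rack: 95 mm long, 14 mm thick with a 23 mm wide head at the top; leave it there
- spray: white disinfectant spray bottle, bystander, 72 mm thick, 205 mm tall, nozzle up to 56 mm out; origin at its underside
- mouse: black computer mouse, bystander, 105 by 60 mm, 33 mm tall, beyond the work; origin at its underside
- mug: white mug, bystander, 80 mm across, 95 mm tall, handle at its +y; origin at its underside
There are look-alikes about, which are no part of the job. There is more than one size of the part that bears cap_center; the job needs the larger.

How it is judged:
By the outcome, as a careful person would: the job done as asked, in the order asked, and still so for the second after the job is handed in, while the arm keeps its last pose, push and grip.
It also fails if it takes over 64 s, if anything falls off the work surface, if the arm or the gripper's body presses on something with over 40 N, if the wrist force passes 120 N, or if a joint passes its speed limit or range.

## Working session

There is one attempt and no reset: what is moved stays moved. The work goes in short steps, Python scripts to look and compute and a tool call to move; the robot and the scene stay as the last step left them, time stands still between calls to the robot, and variables do not carry over. Pictures are saved under pics/ and viewed, and the job is handed in when it is done.

Besides the shell and the picture viewer there is one more tool, called after "Call:" as name(argument=value, ...), one argument or row to a line, values as JSON. send_rows: Moves the arm, as the interface text tells. Its arguments: {"type":"object","properties":{"twist":{"type":"array"},"dp":{"type":"array"},"hand":{"type":"array"}},"required":["twist","dp","hand"]}

```bash
mkdir -p pics
cat > h.py <<'E'
import numpy as np, cv2
from rig import get_state, optics, job
def snap(n,f=None):
    p=optics.snapshot(n)
    if f: cv2.imwrite('pics/'+f+'.png',p['frame'][:,:,::-1])
    return p
def proj(p,X):
    c=p['R']@np.array(X)+p['t'];K=p['camera_matrix'];return (K@c)[:2]/c[2]
def ray(p,uv,fish=False):
    K=p['camera_matrix'];v=np.array([(uv[0]-K[0,2])/K[0,0],(uv[1]-K[1,2])/K[1,1]])
    if fish:
        r=np.linalg.norm(v);d=np.r_[v/max(r,1e-9)*np.sin(r),np.cos(r)]
    else: d=np.r_[v,1]
    d=p['R'].T@d;return -p['R'].T@p['t'],d/np.linalg.norm(d)
def tri(rs):
    A=0;b=0
    for o,d in rs:
        M=np.eye(3)-np.outer(d,d);A=A+M;b=b+M@o
    x=np.linalg.solve(A,b);return x,[np.linalg.norm((np.eye(3)-np.outer(d,d))@(x-o)) for o,d in rs]
def atz(r,z):
    o,d=r;return o+d*(z-o[2])/d[2]
E
python3 - <<'E'
from h import *
print(get_state())
for n in ['scene','side','wrist']:
    p=snap(n,n+'0');print(n,p['camera_matrix'].tolist(),(-p['R'].T@p['t']).round(3))
    for k in ['charger','socket','cap_center','rack','dosimeter_center','penlight_center','spray','mouse','mug']:
        for d in optics.spot_in(p,k)[:4]:
            print(k,round(d['score'],2),np.round(d['position'],3), proj(p,d['position']).round() if n!='wrist' else '')
E
```

```text
{'time_s': 0.0, 'qpos': array([ 1.22299609e+00,  3.20332417e-01,  1.56568267e+00,  2.72257567e-06,
        1.25738578e+00, -1.99922636e-02]), 'dq': array([-0.00026309, -0.0006845 ,  0.00146467, -0.00057924,  0.00204545,
        0.00140698]), 'tau': array([ 3.14795143e-03, -4.12459517e+01, -2.31975174e+01,  7.30903423e-02,
        4.58248041e-02, -1.36740055e-04]), 'position': array([0.18495452, 0.54391008, 0.2130956 ]), 'tool_rot': array([-3.13978485e+00, -3.87357368e-05,  2.81378380e+00]), 'ft_force': array([0.52703227, 0.47067975, 0.39272388]), 'moment': array([-0.02838273,  0.01784242,  0.02034259]), 'grip_width': 0.09089103542778532}
scene [[434.72640052417523, 0.0, 319.4037423021225], [0.0, 434.72640052417523, 207.51060003331588], [0.0, 0.0, 1.0]] [1.455 0.024 0.812]
charger 0.66 [ 0.554 -0.236  0.061] [227. 194.]
cap_center 0.73 [ 0.655 -0.21   0.024] [232. 230.]
cap_center 0.49 [ 0.545 -0.205  0.08 ] [239. 186.]
rack 0.94 [0.518 0.189 0.035] [383. 196.]
rack 0.73 [ 0.778 -0.01   0.031] [307. 266.]
rack 0.42 [0.635 0.405 0.116] [478. 204.]
dosimeter_center 0.71 [0.497 0.233 0.0
[... 389 characters left out ...]
]
charger 0.65 [ 0.503 -0.262  0.055] [329. 295.]
cap_center 0.61 [ 0.526 -0.216  0.077] [327. 269.]
cap_center 0.54 [ 0.643 -0.218  0.018] [369. 264.]
cap_center 0.4 [ 0.745 -0.019  0.034] [355. 192.]
rack 0.64 [0.484 0.157 0.044] [234. 186.]
rack 0.33 [ 0.527 -0.211  0.079] [326. 267.]
dosimeter_center 0.57 [0.491 0.223 0.08 ] [224. 160.]
penlight_center 0.6 [0.494 0.125 0.089] [241. 179.]
spray 0.73 [0.6   0.397 0.104] [232. 108.]
mouse 0.83 [ 0.745 -0.017  0.034] [354. 191.]
mug 0.88 [ 0.633 -0.422  0.055] [428. 323.]
wrist [[309.70691628693146, 0.0, 318.8765436145527], [0.0, 309.70691628693146, 201.97399998731564], [0.0, 0.0, 1.0]] [0.107 0.572 0.386]
charger 0.92 [ 0.47  -0.25   0.053]
```

View pics/scene0.png

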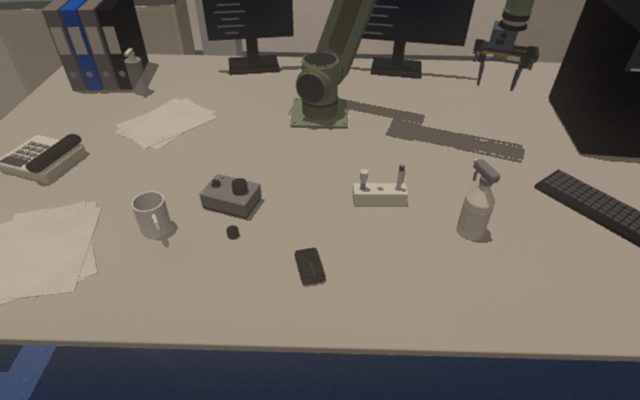

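View pics/side0.png

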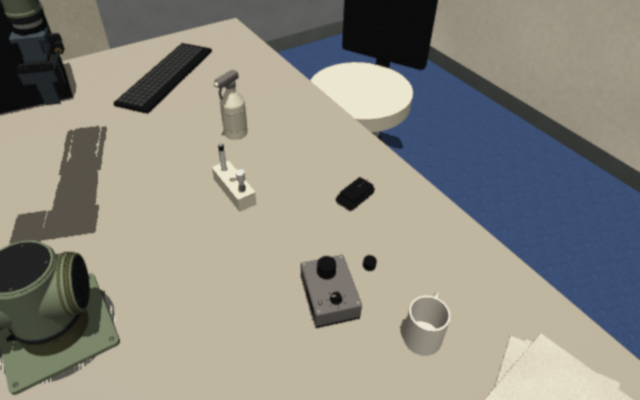

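View pics/wrist0.png

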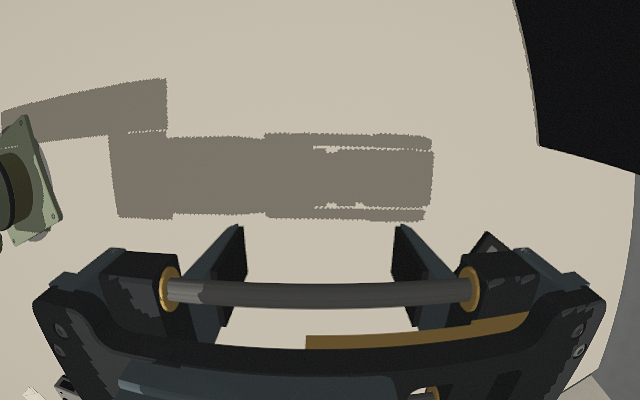

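Run:
```python
import cv2,numpy as np
a=cv2.imread('pics/scene0.png');b=cv2.imread('pics/side0.png')
def c(i,x,y,w,h,s=5): return cv2.resize(i[y:y+h,x:x+w],None,fx=s,fy=s,interpolation=cv2.INTER_CUBIC)
cv2.imwrite('pics/c1.png',np.hstack([c(a,195,165,75,80),c(b,300,240,80,80)]))
cv2.imwrite('pics/c2.png',np.hstack([c(a,345,150,75,70),c(b,200,135,70,70)]))
```

```text
(no output)
```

View pics/c1.png

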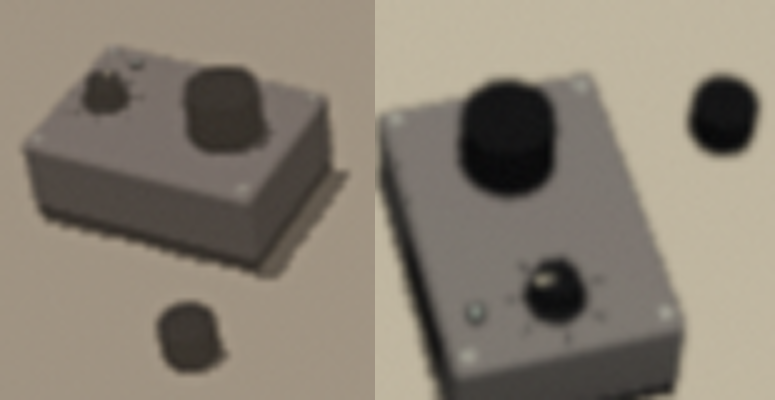

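View pics/c2.png

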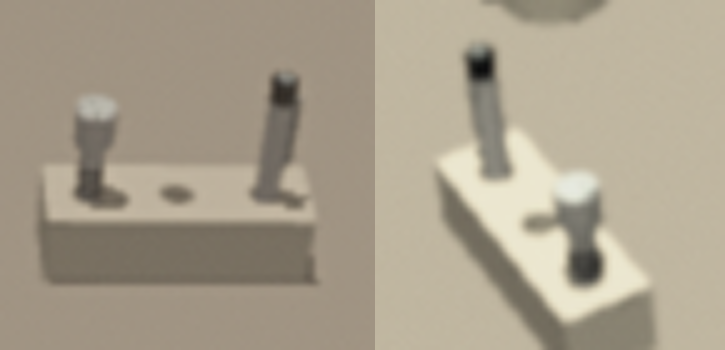

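Run:
```python
from h import *
a=snap('scene');b=snap('side')
def T(n,u,v): print(n,*[np.round(x,4) for x in tri([ray(a,u),ray(b,v)])])
T('captop',(239.8,181.8),(326.6,262))
T('captopc',(239.8,186.6),(326.6,267.5))
T('small',(232.6,228),(369.4,260.6))
T('dostop',(402.2,165.2),(221,145))
T('dosbot',(398.6,188.4),(224,169.4))
T('hole',(345+177/5,150+194/5),(200+165/5,135+223/5))
T('pentop',(345+97/5,150+103/5),(200+203/5,135+185/5))
# charger top corners
for n,u in [('far -y',(195+112/5,165+48/5)),('far+y',(195+328/5,165+96/5)),('near-y',(195+25/5,165+147/5)),('near+y',(195+258/5,165+203/5))]: print(n,atz(ray(a,u),.055).round(4))
for n,u in [('far+y?',(300+217/5,240+73/5)),('',(300+2/5,240+115/5)),('',(300+307/5,240+330/5)),('',(300+80/5,240+378/5))]: print(n,atz(ray(b,u),.055).round(4))
print('rack')
for u in [(345+44/5,150+165/5),(345+307/5,150+166/5),(345+38/5,150+220/5),(345+313/5,150+222/5)]: print(atz(ray(a,u),.045).round(4))
for u in [(200+60/5,135+160/5),(200+142/5,135+130/5),(200+190/5,135+322/5),(200+275/5,135+283/5)]: print(atz(ray(b,u),.045).round(4))
```

```text
captop [ 0.5319 -0.2043  0.0848] [0.0011 0.0011]
captopc [ 0.5314 -0.2061  0.0679] [0.0009 0.0009]
small [ 0.6465 -0.2119  0.0216] [0.0014 0.0014]
dostop [0.4934 0.2334 0.1246] [0.0011 0.0011]
dosbot [0.4914 0.2343 0.0421] [0.0018 0.0018]
hole [0.4941 0.1833 0.0421] [0.0009 0.0009]
pentop [0.4971 0.1323 0.106 ] [0.0015 0.0015]
far -y [ 0.4622 -0.2823  0.055 ]
far+y [ 0.5016 -0.1531  0.055 ]
near-y [ 0.5525 -0.3116  0.055 ]
near+y [ 0.5938 -0.1787  0.055 ]
far+y? [ 0.5893 -0.1885  0.055 ]
 [ 0.4954 -0.1577  0.055 ]
 [ 0.5435 -0.319   0.055 ]
 [ 0.4526 -0.2886  0.055 ]
rack
[0.4732 0.1094 0.045 ]
[0.4682 0.2602 0.045 ]
[0.5228 0.1043 0.045 ]
[0.5187 0.2571 0.045 ]
[0.4673 0.2547 0.045 ]
[0.5155 0.2542 0.045 ]
[0.4713 0.1053 0.045 ]
[0.5208 0.108  0.045 ]
```

```bash
cat >> h.py <<'E'
from scipy.spatial.transform import Rotation as Ro
def plan(P,yaw,n=None,hand=.0912,start=None,tilt0=True):
    """straight move to P, tool down at yaw; prints rows"""
    s=get_state();p0=np.array(s['position']);R0=Ro.from_euler('xyz',s['tool_rot'])
    if start: p0,R0=start
    R1=Ro.from_euler('xyz',[np.pi,0,yaw]);P=np.array(P)
    w=(R0.inv()*R1).as_rotvec(degrees=True)
    m=max(np.linalg.norm(P-p0)/.045,np.linalg.norm(w)/8.)
    n=n or int(np.ceil(m))
    p=p0.copy();R=R0;tw=[];dp=[]
    for i in range(n):
        d=np.round(R.inv().apply((P-p)/(n-i)),4)
        t=np.round((R.inv()*R1).as_rotvec(degrees=True)/(n-i),2)
        p=p+R.apply(d);R=R*Ro.from_rotvec(t,degrees=True)
        tw.append(t.tolist());dp.append(d.tolist())
    import json
    print(n,'minrows',round(m,1));print(json.dumps({"twist":tw,"dp":dp,"hand":[hand]*n}))
    print('end',p.round(4),R.as_euler('xyz').round(3))
E
python3 -c "
from h import *
plan((.532,-.205,.20),1.28,20)"
```

```text
20 minrows 18.4
{"twist": [[0.0, -0.0, 4.39], [0.0, -0.0, 4.39], [0.0, -0.0, 4.39], [0.0, -0.0, 4.39], [0.0, -0.0, 4.39], [0.0, -0.0, 4.4], [0.0, -0.0, 4.39], [0.0, -0.0, 4.4], [0.0, -0.0, 4.39], [0.0, -0.0, 4.4], [0.0, -0.0, 4.39], [0.0, -0.0, 4.4], [0.0, -0.0, 4.39], [0.0, -0.0, 4.4], [0.0, -0.0, 4.39], [0.0, -0.0, 4.4], [0.0, -0.0, 4.39], [0.0, -0.0, 4.4], [0.0, -0.0, 4.39], [0.0, -0.0, 4.4]], "dp": [[-0.0285, -0.0299, 0.0007], [-0.0307, -0.0276, 0.0007], [-0.0327, -0.0252, 0.0007], [-0.0345, -0.0226, 0.0007], [-0.0362, -0.0199, 0.0007], [-0.0376, -0.0171, 0.0007], [-0.0388, -0.0141, 0.0007], [-0.0398, -0.0111, 0.0007], [-0.0405, -0.0081, 0.0007], [-0.041, -0.0049, 0.0007], [-0.0412, -0.0018, 0.0007], [-0.0413, 0.0014, 0.0007], [-0.041, 0.0046, 0.0007], [-0.0406, 0.0077, 0.0007], [-0.0399, 0.0108, 0.0007], [-0.0389, 0.0138, 0.0007], [-0.0377, 0.0167, 0.0007], [-0.0364, 0.0196, 0.0007], [-0.0347, 0.0223, 0.0007], [-0.033, 0.0248, 0.0007]], "hand": [0.0912, 0.0912, 0.0912, 0.0912, 0.0912, 0.0912, 0.0912, 0.0912, 0.0912, 0.0912, 0.0912, 0.0912, 0.0912, 0.0912, 0.0912, 0.0912, 0.0912, 0.0912, 0.0912, 0.0912]}
end [ 0.532 -0.205  0.2  ] [ 3.142 -0.     1.28 ]
```

Call:
send_rows(
  twist=[
    [0,0,4.4],
    [0,0,4.4],
    [0,0,4.4],
    [0,0,4.4],
    [0,0,4.4],
    [0,0,4.4],
    [0,0,4.4],
    [0,0,4.4],
    [0,0,4.4],
    [0,0,4.4],
    [0,0,4.4],
    [0,0,4.4],
    [0,0,4.4],
    [0,0,4.4],
    [0,0,4.4],
    [0,0,4.4],
    [0,0,4.4],
    [0,0,4.4],
    [0,0,4.4],
    [0,0,4.4],
  ],
  dp=[
    [-0.0285,-0.03,0.001],
    [-0.031,-0.0275,0.001],
    [-0.0325,-0.025,0.001],
    [-0.0345,-0.0225,0.001],
    [-0.036,-0.02,0.001],
    [-0.0375,-0.017,0.001],
    [-0.039,-0.014,0.001],
    [-0.04,-0.011,0.001],
    [-0.0405,-0.008,0.001],
    [-0.041,-0.005,0.001],
    [-0.041,-0.002,0.001],
    [-0.0415,0.0015,0.001],
    [-0.041,0.0045,0.001],
    [-0.0405,0.0075,0.001],
    [-0.04,0.011,0.0],
    [-0.039,0.014,0.0],
    [-0.0375,0.0165,0.0],
    [-0.0365,0.0195,0.0],
    [-0.0345,0.0225,0.0],
    [-0.033,0.025,0.0],
  ],
  hand=[0.0912,0.0912,0.0912,0.0912,0.0912,0.0912,0.0912,0.0912,0.0912,0.0912,0.0912,0.0912,0.0912,0.0912,0.0912,0.0912,0.0912,0.0912,0.0912,0.0912],
)

```text
time_s: 3.6
position: [0.5322, -0.2068, 0.2]
tool_rot: [3.141, -0.0, 1.274]
ft_force: [0.3, 0.2, 0.6]
grip_width: 0.0914
```

Run:
```python
from h import *
s=get_state();print(s['time_s'],s['position'],s['tool_rot'],s['qpos'])
w=snap('wrist','w1')
for k in ['cap_center','charger','rack','dosimeter_center']:
  for d in optics.spot_in(w,k)[:3]: print(k,round(d['score'],2),np.round(d['position'],3))
```

```text
3.6 [ 0.53219243 -0.20683275  0.19999898] [ 3.14123051e+00 -2.51162252e-04  1.27437677e+00] [-3.90987105e-01  3.22160425e-01  1.59689408e+00  3.02425784e-04
  1.22220135e+00 -9.46707582e-02]
cap_center 0.84 [ 0.531 -0.204  0.083]
cap_center 0.84 [ 0.651 -0.21   0.02 ]
charger 0.98 [ 0.52  -0.23   0.058]
charger 0.53 [ 0.532 -0.204  0.082]
```

View pics/w1.png

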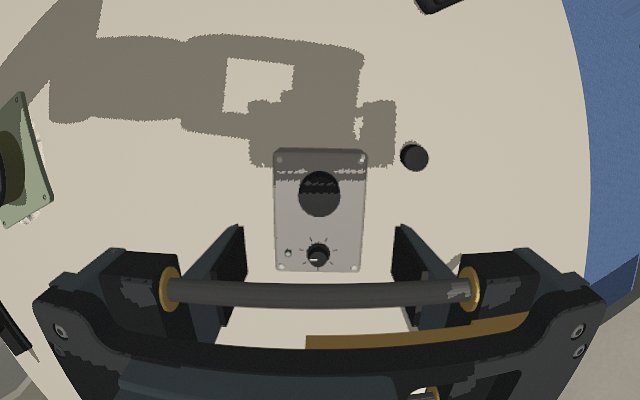

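Run:
```python
from h import *
w=snap('wrist');f=w['frame']
cv2.imwrite('pics/w1c.png',cv2.resize(f[135:285,255:435],None,fx=4,fy=4,interpolation=cv2.INTER_CUBIC)[:,:,::-1])
```

```text
(no output)
```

View pics/w1c.png

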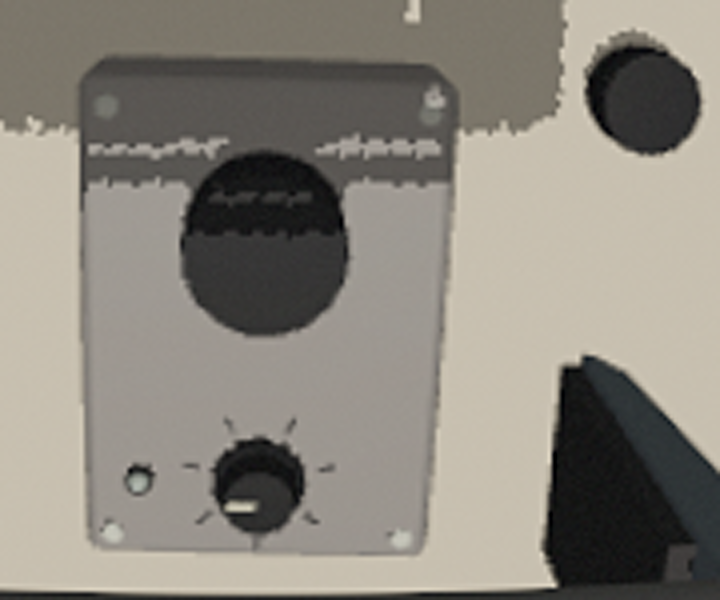

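Run:
```python
from h import *
w=snap('wrist')
q=lambda u,v,z:atz(ray(w,(255+u/4,135+v/4),True),z)
print('cap',q(265,252,.085).round(4))
for e in [(181,252),(349,252),(265,336)]: print(q(*e,.085).round(4))
S=[q(*e,.055) for e in [(106,106),(432,112),(112,532),(400,540)]]
print(np.round(S,4),np.mean(S,0).round(4))
a,b,c,d=S
for v in (a-c,b-d): print('yaw',np.arctan2(-v[0],v[1]),np.linalg.norm(v))
o=np.mean(S,0);v=(a-c+b-d);v/=np.linalg.norm(v);print('socket',(o+.03*v).round(4))
```

```text
cap [ 0.5335 -0.2049  0.085 ]
[ 0.5141 -0.199   0.085 ]
[ 0.5529 -0.2107  0.085 ]
[ 0.5273 -0.2255  0.085 ]
[[ 0.503  -0.1636  0.055 ]
 [ 0.5837 -0.1895  0.055 ]
 [ 0.4641 -0.282   0.055 ]
 [ 0.5439 -0.3088  0.055 ]] [ 0.5237 -0.236   0.055 ]
yaw -0.3175544847931249 0.12464419103103093
yaw -0.32132021491996193 0.12581988229085603
socket [ 0.5331 -0.2075  0.055 ]
```

Call:
send_rows(
  twist=[
    [0,0,0.8],
    [0,0,0],
    [0,0,0],
    [0,0,0],
    [0,0,0],
    [0,0,0],
    [0,0,0],
    [0,0,0],
    [0,0,0],
    [0,0,0],
    [0,0,0],
    [0,0,0],
    [0,0,0],
    [0,0,0],
    [0,0,0],
  ],
  dp=[
    [0.0015,0,0.02],
    [0,0,0.03],
    [0,0,0.03],
    [0,0,0.025],
    [0,0,0.015],
    [0,0,0.01],
    [0,0,0.008],
    [0,0,0],
    [0,0,0],
    [0,0,0],
    [0,0,0],
    [0,0,0],
    [0,0,0],
    [0,0,0],
    [0,0,0],
  ],
  hand=[0.0912,0.0912,0.0912,0.0912,0.0912,0.0912,0.0912,0.0912,0.06,0.05,0.045,0.03,0.03,0.03,0.03],
)

```text
time_s: 5.45
position: [0.5321, -0.2037, 0.062]
tool_rot: [3.142, -0.0, 1.264]
ft_force: [0.0, 0.3, 0.3]
grip_width: 0.04
```

Call:
send_rows(
  twist=[
    [0,0,0],
    [0,0,0],
    [0,0,0],
    [0,0,0],
    [0,0,0],
    [0,0,0],
    [0,0,0],
  ],
  dp=[
    [0,0,-0.003],
    [0,0,-0.007],
    [0,0,-0.01],
    [0,0,-0.01],
    [0,0,-0.015],
    [0,0,-0.015],
    [0,0,0],
  ],
  hand=[0.03,0.03,0.03,0.03,0.03,0.03,0.03],
)

```text
time_s: 6.15
position: [0.5337, -0.2043, 0.1248]
tool_rot: [3.136, 0.0, 1.264]
ft_force: [0.3, -0.2, 0.4]
grip_width: 0.0397
```

Run:
```python
from h import *
a=snap('scene','s2');b=snap('side','d2')
c=lambda i,x,y,w,h,s:cv2.resize(i[y:y+h,x:x+w,::-1],None,fx=s,fy=s,interpolation=cv2.INTER_CUBIC)
cv2.imwrite('pics/c3.png',np.hstack([c(a['frame'],180,110,100,130,4),c(b['frame'],270,200,100,130,4)]))
plan((.51,.02,.122),1.57,9,.03)
```

```text
9 minrows 5.0
{"twist": [[0.01, 0.0, -1.95], [0.01, 0.0, -1.95], [0.01, 0.0, -1.95], [0.01, 0.0, -1.95], [0.0, 0.0, -1.95], [0.01, 0.0, -1.95], [0.0, 0.0, -1.94], [0.01, 0.0, -1.95], [0.0, 0.01, -1.94]], "dp": [[0.023, -0.0099, 0.0], [0.0233, -0.0091, 0.0], [0.0236, -0.0083, 0.0001], [0.0238, -0.0075, 0.0], [0.0241, -0.0066, 0.0001], [0.0243, -0.0058, 0.0], [0.0244, -0.005, 0.0001], [0.0246, -0.0042, 0.0], [0.0247, -0.0033, 0.0001]], "hand": [0.03, 0.03, 0.03, 0.03, 0.03, 0.03, 0.03, 0.03, 0.03]}
end [0.51  0.02  0.122] [ 3.142 -0.     1.57 ]
```

View pics/c3.png

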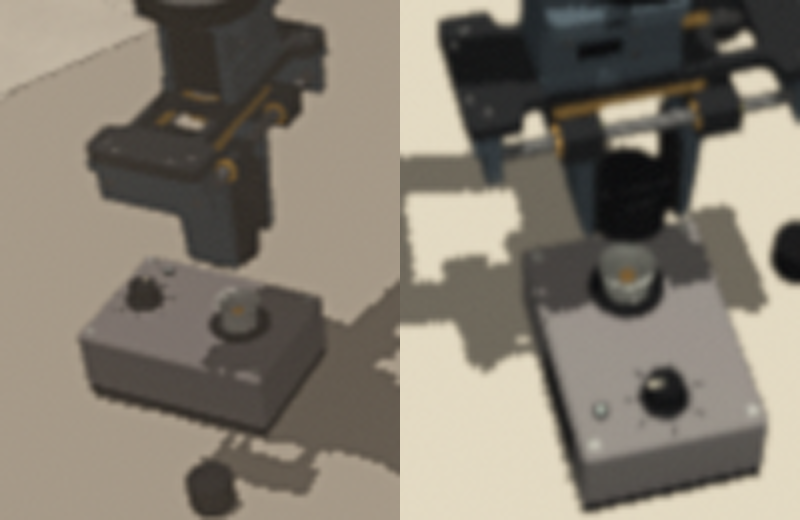

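Call:
send_rows(
  twist=[
    [0,0,-2],
    [0,0,-2],
    [0,0,-2],
    [0,0,-2],
    [0,0,-2],
    [0,0,-2],
    [0,0,-2],
    [0,0,-2],
    [0,0,-1.5],
    [0,0,0],
    [0,0,0],
    [0,0,0],
    [0,0,0],
    [0,0,0],
    [0,0,0],
    [0,0,0],
    [0,0,0],
  ],
  dp=[
    [0.023,-0.01,0],
    [0.023,-0.009,0],
    [0.0235,-0.008,0],
    [0.024,-0.0075,0],
    [0.024,-0.0065,0],
    [0.0245,-0.006,0],
    [0.0245,-0.005,0],
    [0.0245,-0.004,0],
    [0.0245,-0.0035,0],
    [0,0,0.02],
    [0,0,0.03],
    [0,0,0.03],
    [0,0,0.02],
    [0,0,0.008],
    [0,0,0.004],
    [0,0,0],
    [0,0,0],
  ],
  hand=[0.03,0.03,0.03,0.03,0.03,0.03,0.03,0.03,0.03,0.03,0.03,0.03,0.03,0.03,0.03,0.03,0.03],
)

```text
time_s: 7.95
position: [0.51, 0.0196, 0.0107]
tool_rot: [3.14, -0.0, 1.569]
ft_force: [0.8, -0.1, 0.3]
grip_width: 0.0398
```

Call:
send_rows(
  twist=[
    [0,0,0],
    [0,0,0],
    [0,0,0],
    [0,0,0],
  ],
  dp=[
    [0,0,0.001],
    [0,0,0.001],
    [0,0,0.001],
    [0,0,0],
  ],
  hand=[0.03,0.03,0.03,0.03],
)

```text
time_s: 8.35
position: [0.5092, 0.0196, 0.007]
tool_rot: [3.141, -0.0, 1.569]
ft_force: [-1.0, 0.5, -0.4]
grip_width: 0.0402
```

Call:
send_rows(
  twist=[
    [0,0,0],
    [0,0,0],
    [0,0,0],
  ],
  dp=[
    [0,0,0.001],
    [0,0,0.0005],
    [0,0,0],
  ],
  hand=[0.03,0.03,0.03],
)

```text
time_s: 8.65
position: [0.5093, 0.0196, 0.0069]
tool_rot: [3.141, -0.0, 1.569]
ft_force: [-3.6, -0.1, 12.9]
grip_width: 0.0396
```

Call:
send_rows(
  twist=[
    [0,0,0],
    [0,0,0],
    [0,0,0],
    [0,0,0],
    [0,0,0],
    [0,0,0],
    [0,0,0],
    [0,0,0],
    [0,0,0],
    [0,0,0],
    [0,0,0],
    [0,0,0],
    [0,0,0],
    [0,0,0],
    [0,0,0],
    [0,0,0],
    [0,0,0],
  ],
  dp=[
    [0,0,-0.001],
    [0,0,0],
    [0,0,0],
    [0,0,0],
    [0,0,-0.02],
    [0,0,-0.035],
    [0,0,-0.045],
    [0,0,-0.045],
    [0,0,-0.045],
    [0.03,-0.002,-0.04],
    [0.04,-0.003,0],
    [0.04,-0.003,0],
    [0.04,-0.003,0],
    [0.04,-0.003,0],
    [0.02,-0.002,0],
    [0,0,0],
    [0,0,0],
  ],
  hand=[0.05,0.07,0.08,0.0912,0.0912,0.0912,0.0912,0.0912,0.0912,0.0912,0.0912,0.0912,0.0912,0.0912,0.0912,0.0912,0.0912],
)

```text
time_s: 10.35
position: [0.4933, 0.2293, 0.236]
tool_rot: [-3.141, 0.001, 1.57]
ft_force: [-0.8, -0.7, 0.3]
grip_width: 0.0911
```

Run:
```python
from h import *
s=get_state();print(s['position'],s['tool_rot'],s['qpos'])
w=snap('wrist','w3');a=snap('scene','s3');b=snap('side','d3')
for n,p in (('w',w),('a',a),('b',b)):
 for k in ['dosimeter_center','rack','cap_center','socket']:
  for d in optics.spot_in(p,k)[:3]: print(n,k,round(d['score'],2),np.round(d['position'],3))
c=lambda i,x,y,w,h,s:cv2.resize(i[y:y+h,x:x+w,::-1],None,fx=s,fy=s,interpolation=cv2.INTER_CUBIC)
cv2.imwrite('pics/c4.png',np.hstack([c(a['frame'],190,160,130,90,3),c(b['frame'],255,200,130,90,3)]))
```

```text
[0.49327236 0.22931802 0.23598586] [-3.14088524e+00  1.01878093e-03  1.57039076e+00] [ 4.14425350e-01  2.57868695e-01  1.59655123e+00 -6.73988926e-04
  1.28823081e+00  4.15019539e-01]
w dosimeter_center 0.8 [0.49  0.236 0.119]
w rack 0.79 [0.493 0.187 0.045]
w cap_center 0.61 [0.51  0.015 0.028]
a dosimeter_center 0.57 [0.499 0.231 0.092]
a rack 0.83 [0.518 0.186 0.04 ]
a cap_center 0.52 [ 0.657 -0.21   0.022]
a cap_center 0.47 [0.526 0.017 0.023]
a socket 0.42 [ 0.536 -0.204  0.059]
a socket 0.28 [ 0.551 -0.228  0.059]
b dosimeter_center 0.44 [0.487 0.225 0.083]
b dosimeter_center 0.35 [ 0.528 -0.216  0.056]
b rack 0.83 [0.482 0.157 0.046]
b rack 0.62 [0.504 0.011 0.025]
b rack 0.39 [ 0.63  -0.418  0.053]
b cap_center 0.78 [0.506 0.008 0.022]
b cap_center 0.66 [ 0.646 -0.213  0.018]
b socket 0.52 [ 0.528 -0.215  0.056]
```

View pics/w3.png

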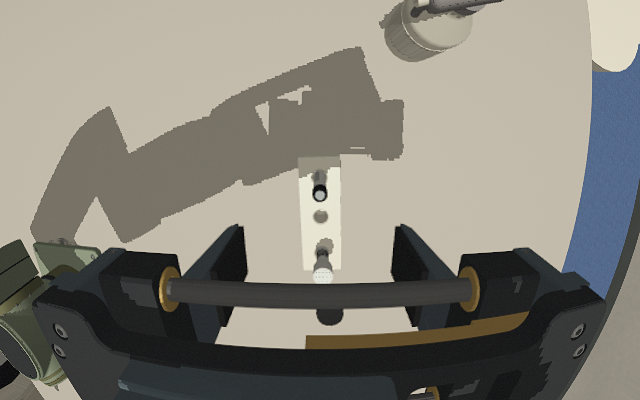

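View pics/c4.png

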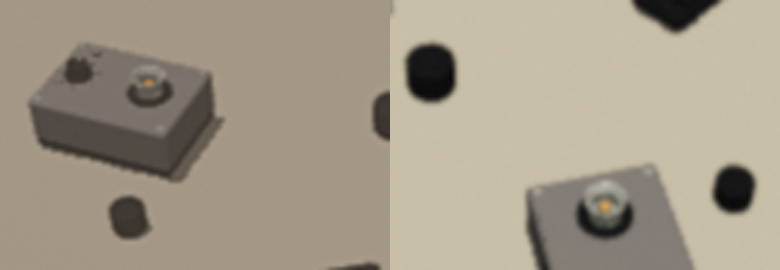

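Run:
```python
from h import *
w=snap('wrist');a=snap('scene');b=snap('side')
c=lambda i,x,y,w,h,s:cv2.resize(i[y:y+h,x:x+w,::-1],None,fx=s,fy=s,interpolation=cv2.INTER_CUBIC)
cv2.imwrite('pics/c5.png',c(w['frame'],280,145,80,90,6))
cv2.imwrite('pics/c6.png',np.hstack([c(a['frame'],220,165,40,40,9),c(b['frame'],305,245,40,40,9)]))
```

```text
(no output)
```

View pics/c5.png

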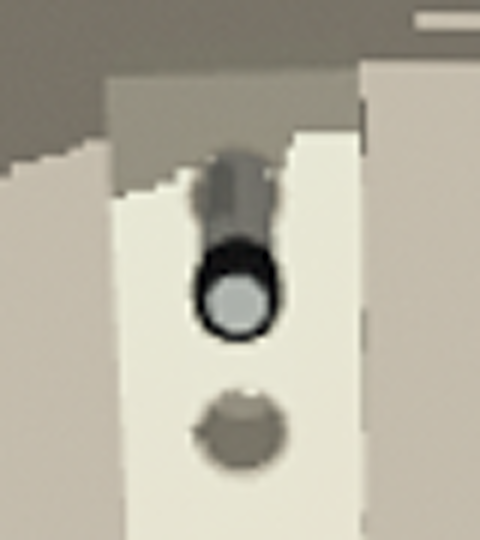

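View pics/c6.png

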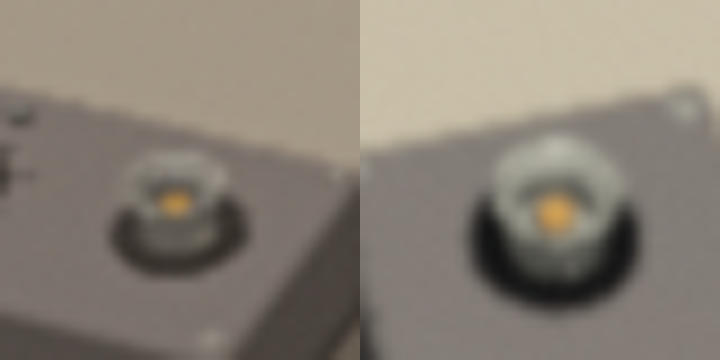

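Run:
```python
from h import *
w=snap('wrist');a=snap('scene');b=snap('side')
T=lambda u,v:print(*[np.round(x,4) for x in tri([ray(a,u),ray(b,v)])])
print('pin');T((239.6,187.6),(326.8,268.9));print(atz(ray(a,(239.6,187.6)),.067).round(4),atz(ray(b,(326.8,268.9)),.067).round(4))
print('mouth');T((240,185),(327,265.8))
# calibration offsets check: small cap, new cap from known gripper pos
print('dos top wrist',atz(ray(w,(280+237/6,145+301/6),True),.125).round(4))
print('hole wrist',atz(ray(w,(280+241/6,145+431/6),True),.045).round(4))
print('base',atz(ray(w,(280+237/6,145+190/6),True),.045).round(4))
for e in [(112,200),(127,530),(360,130),(360,500)]: print(atz(ray(w,(280+e[0]/6,145+e[1]/6),True),.045).round(4))
```

```text
pin
[ 0.5313 -0.2071  0.0643] [0.0009 0.0009]
[ 0.5339 -0.2056  0.067 ] [ 0.5304 -0.2097  0.067 ]
mouth
[ 0.5319 -0.2055  0.0735] [0.0016 0.0016]
dos top wrist [0.4946 0.2332 0.125 ]
hole wrist [0.4955 0.1825 0.045 ]
base [0.4947 0.2336 0.045 ]
[0.4697 0.2316 0.045 ]
[0.4713 0.1602 0.045 ]
[0.5191 0.2458 0.045 ]
[0.5205 0.167  0.045 ]
```

Call:
send_rows(
  twist=[
    [0,0,-1],
    [0,0,0],
    [0,0,0],
    [0,0,0],
    [0,0,0],
    [0,0,0],
    [0,0,0],
    [0,0,0],
    [0,0,0],
    [0,0,0],
    [0,0,0],
    [0,0,0],
    [0,0,0],
    [0,0,0],
    [0,0,0],
    [0,0,0],
  ],
  dp=[
    [0.004,0.001,0.02],
    [0,0,0.035],
    [0,0,0.04],
    [0,0,0.04],
    [0,0,0.02],
    [0,0,0.01],
    [0,0,0.003],
    [0,0,0],
    [0,0,0],
    [0,0,0],
    [0,0,0],
    [0,0,0],
    [0,0,0],
    [0,0,0],
    [0,0,0],
    [0,0,0],
  ],
  hand=[0.0912,0.0912,0.0912,0.0912,0.0912,0.0912,0.0912,0.0912,0.07,0.05,0.03,0.02,0.01,0.005,0.005,0.005],
)

```text
time_s: 13.0
position: [0.4945, 0.2336, 0.0684]
tool_rot: [-3.142, -0.0, 1.587]
ft_force: [0.2, -0.8, -0.0]
grip_width: 0.0301
```

Call:
send_rows(
  twist=[
    [0,0,0],
    [0,0,0],
    [0,0,0],
    [0,0,0],
    [0,0,0],
  ],
  dp=[
    [0,0,0],
    [0,0,0],
    [0,0,0],
    [0,0,0],
    [0,0,0],
  ],
  hand=[0.005,0.005,0.005,0.005,0.005],
)

```text
time_s: 13.5
position: [0.4944, 0.2336, 0.0684]
tool_rot: [-3.141, -0.0, 1.587]
ft_force: [0.0, 0.2, -0.3]
grip_width: 0.0137
```

Call:
send_rows(
  twist=[
    [0,0,0],
    [0,0,0],
    [0,0,0],
    [0,0,0],
    [0,0,0],
    [0,0,0],
    [0,0,0],
    [0,0,0],
    [0,0,0],
    [0,0,0],
  ],
  dp=[
    [0,0,-0.002],
    [0,0,-0.005],
    [0,0,-0.01],
    [0,0,-0.015],
    [0,0,-0.02],
    [0,0,-0.02],
    [0,0,-0.02],
    [0,0,-0.02],
    [0,0,-0.01],
    [0,0,0],
  ],
  hand=[0.005,0.005,0.005,0.005,0.005,0.005,0.005,0.005,0.005,0.005],
)

```text
time_s: 14.5
position: [0.4954, 0.2339, 0.1924]
tool_rot: [3.138, -0.002, 1.587]
ft_force: [0.7, 0.3, -0.4]
grip_width: 0.0139
```

Run:
```python
from h import *
a=snap('scene');b=snap('side')
c=lambda i,x,y,w,h,s:cv2.resize(i[y:y+h,x:x+w,::-1],None,fx=s,fy=s,interpolation=cv2.INTER_CUBIC)
s=get_state()['position']
for p in (a,b): print(proj(p,s))
cv2.imwrite('pics/c7.png',np.hstack([c(a['frame'],350,90,100,130,4),c(b['frame'],170,70,100,130,4)]))
plan((.5325,-.206,.19),1.27,14,.005)
```

```text
[405.40794329 145.17195466]
[217.82962472 123.84027676]
14 minrows 9.8
{"twist": [[-0.0, 0.0, 1.3], [-0.0, 0.0, 1.3], [-0.0, 0.0, 1.3], [-0.0, 0.0, 1.3], [-0.0, 0.0, 1.3], [-0.0, 0.0, 1.29], [-0.0, 0.0, 1.3], [-0.0, 0.0, 1.29], [-0.01, 0.0, 1.3], [-0.0, 0.0, 1.29], [-0.01, 0.01, 1.3], [-0.0, 0.0, 1.29], [-0.01, 0.01, 1.3], [-0.0, 0.0, 1.29]], "dp": [[-0.0314, 0.0022, 0.0], [-0.0314, 0.003, 0.0], [-0.0313, 0.0037, 0.0], [-0.0312, 0.0044, 0.0], [-0.0311, 0.0051, 0.0], [-0.031, 0.0058, 0.0], [-0.0308, 0.0065, 0.0], [-0.0307, 0.0071, 0.0], [-0.0305, 0.0078, 0.0], [-0.0303, 0.0085, 0.0], [-0.0301, 0.0092, 0.0], [-0.0299, 0.0099, 0.0], [-0.0297, 0.0106, 0.0001], [-0.0294, 0.0113, 0.0]], "hand": [0.005, 0.005, 0.005, 0.005, 0.005, 0.005, 0.005, 0.005, 0.005, 0.005, 0.005, 0.005, 0.005, 0.005]}
end [ 0.5325 -0.206   0.19  ] [-3.142  0.     1.27 ]
```

View pics/c7.png

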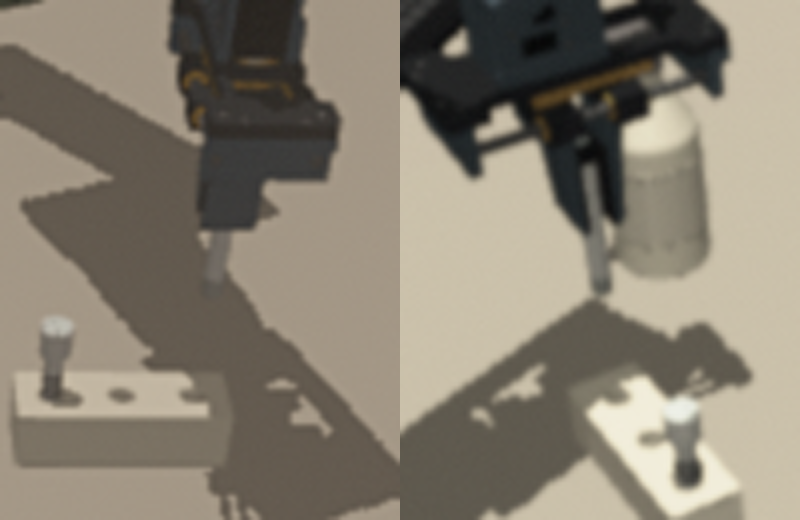

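Call:
send_rows(
  twist=[
    [0,0,1.3],
    [0,0,1.3],
    [0,0,1.3],
    [0,0,1.3],
    [0,0,1.3],
    [0,0,1.3],
    [0,0,1.3],
    [0,0,1.3],
    [0,0,1.3],
    [0,0,1.3],
    [0,0,1.3],
    [0,0,1.3],
    [0,0,1.3],
    [0,0,1.3],
    [0,0,0],
    [0,0,0],
    [0,0,0],
  ],
  dp=[
    [-0.0155,0.001,0],
    [-0.0315,0.003,0],
    [-0.0315,0.0035,0],
    [-0.031,0.0045,0],
    [-0.031,0.005,0],
    [-0.031,0.006,0],
    [-0.031,0.0065,0],
    [-0.0305,0.007,0],
    [-0.0305,0.008,0],
    [-0.0305,0.0085,0],
    [-0.03,0.009,0],
    [-0.03,0.01,0],
    [-0.0295,0.0105,0],
    [-0.0295,0.0115,0],
    [-0.0145,0.0055,0],
    [0,0,0],
    [0,0,0],
  ],
  hand=[0.005,0.005,0.005,0.005,0.005,0.005,0.005,0.005,0.005,0.005,0.005,0.005,0.005,0.005,0.005,0.005,0.005],
)

```text
time_s: 16.3
position: [0.5317, -0.205, 0.1898]
tool_rot: [-3.14, -0.001, 1.269]
ft_force: [-0.3, -0.3, -1.0]
grip_width: 0.0141
```

Run:
```python
from h import *
s=get_state();print(s['position'],s['tool_rot'])
a=snap('scene','s8');b=snap('side','d8');w=snap('wrist','w8')
c=lambda i,x,y,w,h,s:cv2.resize(i[y:y+h,x:x+w,::-1],None,fx=s,fy=s,interpolation=cv2.INTER_CUBIC)
P=s['position']-[0,0,.0584]
for p in (a,b): print('pred tip',proj(p,P))
cv2.imwrite('pics/c8.png',np.hstack([c(a['frame'],205,120,65,95,6),c(b['frame'],295,195,65,95,6)]))
cv2.imwrite('pics/c8w.png',c(w['frame'],270,140,100,100,6))
```

```text
[ 0.53165595 -0.20495058  0.18980223] [-3.13979146e+00 -1.01255209e-03  1.26866579e+00]
pred tip [237.3021447  167.98334089]
pred tip [326.82090448 247.81629567]
```

View pics/c8.png

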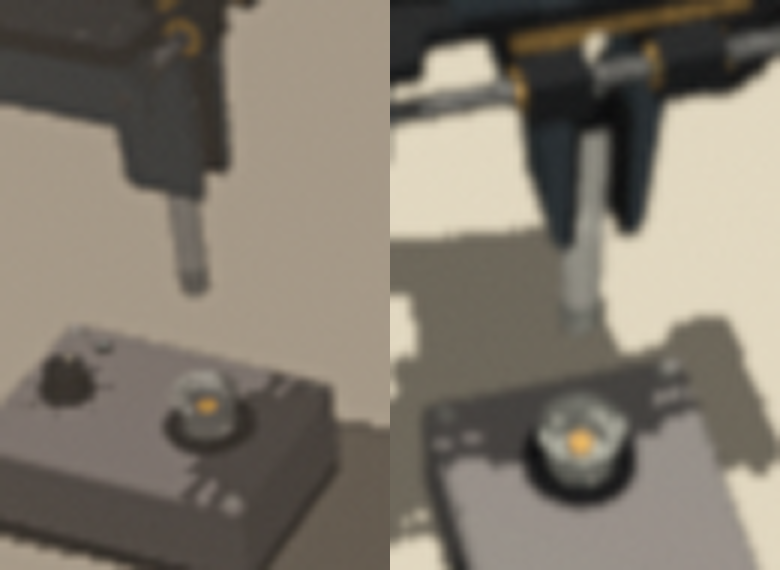

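View pics/c8w.png

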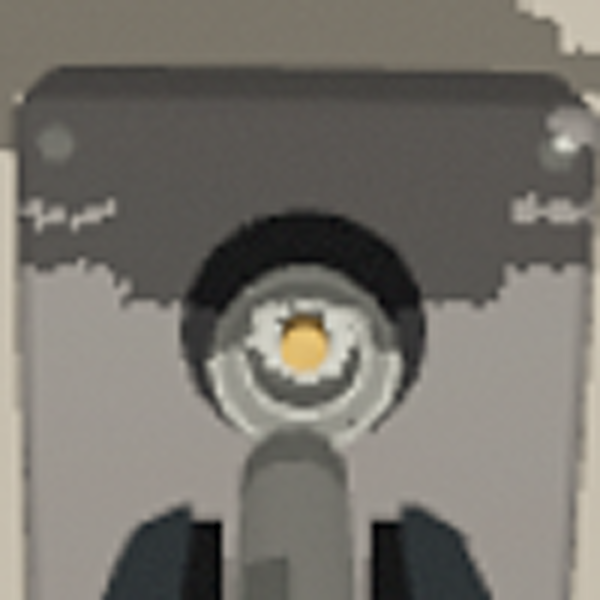

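Run:
```python
from h import *
a=snap('scene');b=snap('side');w=snap('wrist')
P=np.array(get_state()['position'])-[0,0,.0584]
c=lambda u,v:(270+u/6,140+v/6)
print('pin wrist',atz(ray(w,c(303,342),True),.067).round(4))
th=np.linspace(0,2*np.pi,60)
m=[atz(ray(w,c(*e),True),.075) for e in [(208,360),(400,360),(304,265),(304,452)]]
print('mouth wrist',np.round(m,4),np.mean(m,0).round(4))
print('black disc',np.mean([atz(ray(w,c(*e),True),.055) for e in [(182,330),(426,330)]],0).round(4))
print('screws',[atz(ray(w,c(*e),True),.055).round(4) for e in [(55,143),(557,150)]])
def fp(X):
    q=w['R']@X+w['t'];r=np.hypot(*q[:2]);t=np.arctan2(r,q[2]);K=w['camera_matrix'];return q[:2]/r*t*K[0,0]+K[:2,2]
print('pred tip in wrist crop',(fp(P)-[270,140])*6, 'edges',[(fp(P+.007*np.array(v))-[270,140])*6 for v in ([.3,.954,0],[.954,-.3,0],[-.954,.3,0])])
from scipy.optimize import least_squares
ob=[(a,(239.5,187.7)),(b,(326.8,268.7))]
f=lambda x:np.r_[[proj(p,[*x,.067])-u for p,u in ob]].ravel()
r=least_squares(f,[.53,-.2]);print('pin 2view z fixed',r.x,r.fun.round(2))
print(P)
```

```text
pin wrist [ 0.5338 -0.2065  0.067 ]
mouth wrist [[ 0.5189 -0.2026  0.075 ]
 [ 0.5485 -0.2118  0.075 ]
 [ 0.5384 -0.1922  0.075 ]
 [ 0.5291 -0.2223  0.075 ]] [ 0.5337 -0.2072  0.075 ]
black disc [ 0.5336 -0.2078  0.055 ]
screws [array([ 0.5033, -0.1641,  0.055 ]), array([ 0.5837, -0.1903,  0.055 ])]
pred tip in wrist crop [290.60972927 469.18350878] edges [array([290.79379138, 418.78265643]), array([343.76079464, 469.36066144]), array([237.460281  , 468.95329326])]
pin 2view z fixed [ 0.5315656  -0.20777493] [-0.57 -0.64 -0.04 -0.65]
[ 0.53237399 -0.20458622  0.13215873]
```

Call:
send_rows(
  twist=[
    [0,0,0],
    [0,0,0],
    [0,0,0],
    [0,0,0],
    [0,0,0],
  ],
  dp=[
    [-0.0013,0.0015,0.015],
    [0,0,0.018],
    [0,0,0.015],
    [0,0,0.004],
    [0,0,0],
  ],
  hand=[0.005,0.005,0.005,0.005,0.005],
)

```text
time_s: 17.1
position: [0.5332, -0.2068, 0.1381]
tool_rot: [-3.14, -0.0, 1.27]
ft_force: [-0.3, -0.5, -1.0]
grip_width: 0.014
```

Run:
```python
from h import *
s=get_state();print(s['position'],s['tool_rot'])
a=snap('scene');b=snap('side');w=snap('wrist')
print(get_state()['position'])
c=lambda i,x,y,w,h,s:cv2.resize(i[y:y+h,x:x+w,::-1],None,fx=s,fy=s,interpolation=cv2.INTER_CUBIC)
cv2.imwrite('pics/c9.png',np.hstack([c(a['frame'],220,150,40,60,9),c(b['frame'],307,225,40,60,9)]))
cv2.imwrite('pics/c9w.png',c(w['frame'],270,140,100,100,6))
```

```text
[ 0.53321003 -0.20677802  0.13805361] [-3.14048791e+00 -2.02838684e-04  1.26978310e+00]
[ 0.53401966 -0.20734512  0.13938183]
```

View pics/c9.png

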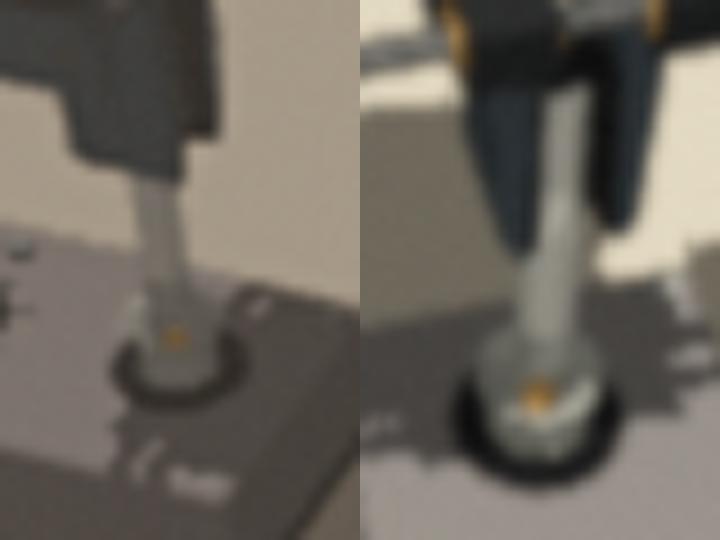

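View pics/c9w.png

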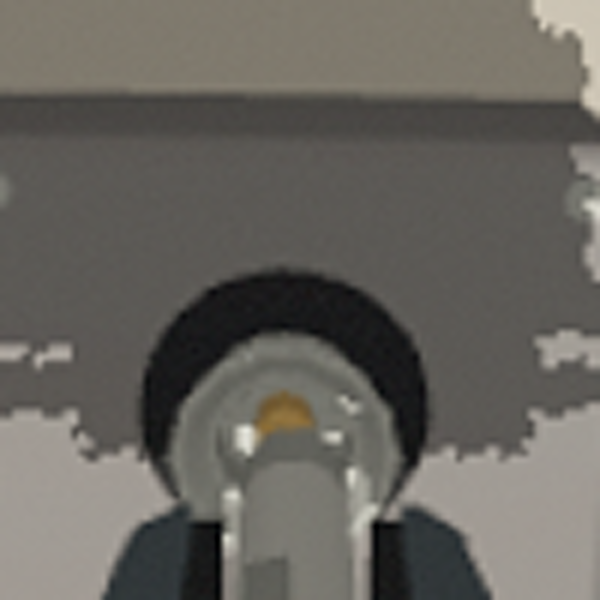

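```bash
cat >> h.py <<'E'
def fpw(w,X):
    q=np.atleast_2d(X)@w['R'].T+w['t'];r=np.hypot(q[:,0],q[:,1]);t=np.arctan2(r,q[:,2]);K=w['camera_matrix'];return (q[:,:2]/r[:,None]*t[:,None])*K[0,0]+K[:2,2]
def circ(x,y,z,r):
    th=np.linspace(0,2*np.pi,80);return np.c_[x+r*np.cos(th),y+r*np.sin(th),0*th+z]
E
python3 - <<'E'
from h import *
w=snap('wrist');s=get_state();P=s['position'];print(P)
im=cv2.resize(w['frame'][140:240,270:370,::-1],None,fx=6,fy=6,interpolation=cv2.INTER_CUBIC)
def dr(c,col): cv2.polylines(im,[np.int32((fpw(w,c)-[270,140]+.5)*6)],True,col,1)
m=(.5335,-.207)
dr(circ(*m,.075,.0125),(0,0,255));dr(circ(*m,.067,.004),(0,0,255));dr(circ(*m,.055,.0155),(0,255,255))
dr(circ(P[0],P[1],P[2]-.0584,.007),(0,255,0))
cv2.imwrite('pics/c10.png',im)
E
```

```text
[ 0.53400673 -0.20737401  0.13937872]
```

View pics/c10.png

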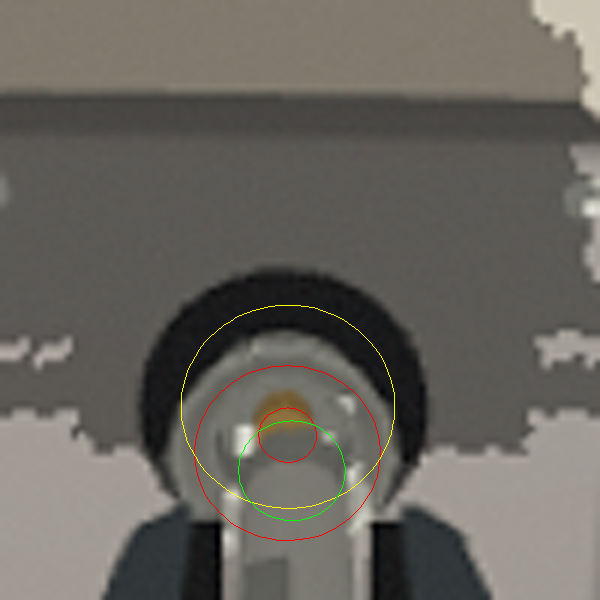

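Call:
send_rows(
  twist=[
    [0,0,0],
    [0,0,0],
  ],
  dp=[
    [0.0028,-0.0014,0],
    [0,0,0],
  ],
  hand=[0.005,0.005],
)

```text
time_s: 17.5
position: [0.5329, -0.2039, 0.1388]
tool_rot: [3.141, -0.0, 1.269]
ft_force: [-0.2, -0.3, -0.7]
grip_width: 0.0143
```

Run:
```python
from h import *
a=snap('scene');b=snap('side');w=snap('wrist')
print(get_state()['position'])
c=lambda i,x,y,w,h,s:cv2.resize(i[y:y+h,x:x+w,::-1],None,fx=s,fy=s,interpolation=cv2.INTER_CUBIC)
cv2.imwrite('pics/c11.png',np.hstack([c(a['frame'],224,165,30,50,12)[:540],c(b['frame'],312,240,30,45,12)]) if 0 else np.hstack([c(a['frame'],224,165,30,45,12),c(b['frame'],312,240,30,45,12)]))
cv2.imwrite('pics/c11w.png',c(w['frame'],280,180,80,60,9))
```

```text
[ 0.53293317 -0.20411466  0.13858137]
```

View pics/c11.png

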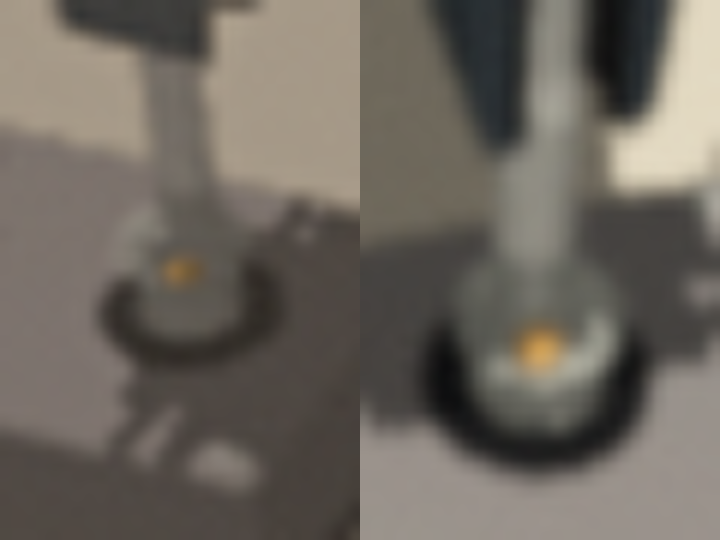

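View pics/c11w.png

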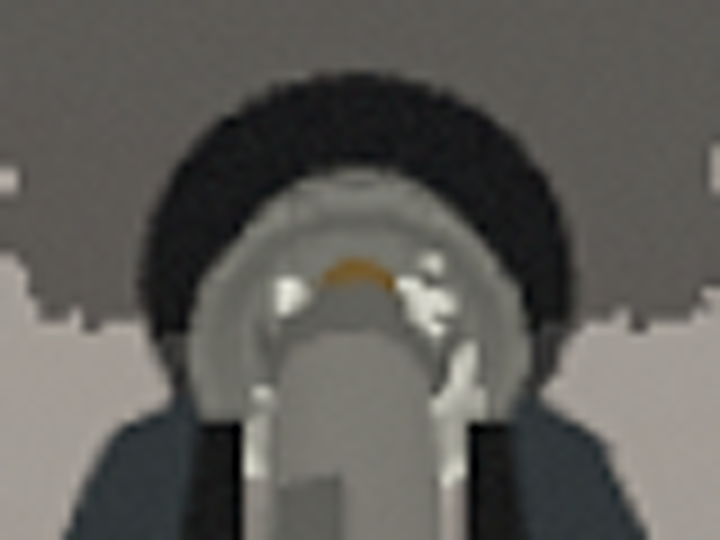

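Call:
send_rows(
  twist=[
    [0,0,0],
    [0,0,0],
    [0,0,0],
    [0,0,0],
    [0,0,0],
    [0,0,0],
  ],
  dp=[
    [-0.0005,0,0.002],
    [0,0,0.002],
    [0,0,0.002],
    [0,0,0.002],
    [0,0,0.002],
    [0,0,0],
  ],
  hand=[0.005,0.005,0.005,0.005,0.005,0.005],
)

```text
time_s: 18.25
position: [0.5325, -0.2045, 0.128]
tool_rot: [-3.141, -0.0, 1.269]
ft_force: [0.9, -0.1, -0.5]
grip_width: 0.014
```

Call:
send_rows(
  twist=[
    [0,0,0],
    [0,0,0],
    [0,0,0],
    [0,0,0],
    [0,0,0],
  ],
  dp=[
    [0,0,0.001],
    [0,0,0.001],
    [0,0,0.001],
    [0,0,0.001],
    [0,0,0],
  ],
  hand=[0.005,0.005,0.005,0.005,0.005],
)

```text
time_s: 18.75
position: [0.5329, -0.2047, 0.1249]
tool_rot: [3.141, -0.0, 1.269]
ft_force: [-0.7, -0.1, 3.7]
grip_width: 0.0142
```

Call:
send_rows(
  twist=[
    [0,0,0],
    [0,0,0],
    [0,0,0],
    [0,0,0],
    [0,0,0],
  ],
  dp=[
    [0,0,0.001],
    [0,0,0.001],
    [0,0,0.001],
    [0,0,0.001],
    [0,0,0],
  ],
  hand=[0.005,0.005,0.005,0.005,0.005],
)

```text
time_s: 19.25
position: [0.5329, -0.2047, 0.1208]
tool_rot: [3.141, -0.0, 1.269]
ft_force: [-1.0, 0.6, 6.3]
grip_width: 0.0143
```

Call:
send_rows(
  twist=[
    [0,0,0],
    [0,0,0],
    [0,0,0],
    [0,0,0],
  ],
  dp=[
    [0,0,0.001],
    [0,0,0.001],
    [0,0,0.001],
    [0,0,0],
  ],
  hand=[0.005,0.005,0.005,0.005],
)

```text
time_s: 19.65
position: [0.533, -0.2047, 0.1182]
tool_rot: [3.141, -0.0, 1.269]
ft_force: [-2.1, 0.0, 8.3]
grip_width: 0.014
```

Call:
send_rows(
  twist=[
    [0,0,0],
    [0,0,0],
    [0,0,0],
  ],
  dp=[
    [0,0,0.001],
    [0,0,0.0005],
    [0,0,0],
  ],
  hand=[0.005,0.005,0.005],
)

```text
time_s: 19.95
position: [0.5331, -0.2048, 0.1173]
tool_rot: [3.14, 0.0, 1.269]
ft_force: [-2.0, 1.7, 11.2]
grip_width: 0.0139
```

Call:
send_rows(
  twist=[
    [0,0,0],
    [0,0,0],
    [0,0,0],
  ],
  dp=[
    [0,0,0.0005],
    [0,0,0],
    [0,0,0],
  ],
  hand=[0.005,0.005,0.005],
)

```text
time_s: 20.25
position: [0.5332, -0.2048, 0.1173]
tool_rot: [3.14, 0.0, 1.269]
ft_force: [-3.1, 0.9, 13.0]
grip_width: 0.014
```

Call:
send_rows(
  twist=[
    [0,0,0],
    [0,0,0],
    [0,0,0],
    [0,0,0],
  ],
  dp=[
    [0,0,0.0005],
    [0,0,0.0005],
    [0,0,0],
    [0,0,0],
  ],
  hand=[0.005,0.005,0.005,0.005],
)

```text
time_s: 20.65
position: [0.5333, -0.2049, 0.1172]
tool_rot: [3.139, 0.0, 1.269]
ft_force: [-3.6, 0.6, 17.8]
grip_width: 0.0141
```

Call:
send_rows(
  twist=[
    [0,0,0],
    [0,0,0],
    [0,0,0],
    [0,0,0],
  ],
  dp=[
    [0,0,0.0005],
    [0,0,0.0003],
    [0,0,0],
    [0,0,0],
  ],
  hand=[0.005,0.005,0.005,0.005],
)

```text
time_s: 21.05
position: [0.5334, -0.2049, 0.1172]
tool_rot: [3.138, 0.0, 1.269]
ft_force: [-4.9, 0.7, 22.3]
grip_width: 0.0143
```

Run:
```python
from h import *
a=snap('scene');b=snap('side');w=snap('wrist','w12')
s=get_state();print(s['position'],s['tool_rot'],s['ft_force'],s['moment'],s['time_s'])
c=lambda i,x,y,w,h,s:cv2.resize(i[y:y+h,x:x+w,::-1],None,fx=s,fy=s,interpolation=cv2.INTER_CUBIC)
cv2.imwrite('pics/c12.png',np.hstack([c(a['frame'],205,130,70,80,5),c(b['frame'],285,200,80,80,5)]))
cv2.imwrite('pics/s12.png',np.vstack([c(a['frame'],100,130,400,150,1.7),c(b['frame'],150,60,320,150,1.7)[:, :680] if 0 else cv2.resize(b['frame'][90:300,100:500,::-1],(680,300))]))
```

```text
[ 0.53336103 -0.20489513  0.11716882] [3.13838540e+00 2.68928852e-04 1.26922270e+00] [-5.64899009  1.9053368  21.46312106] [ 0.36820299  1.25579542 -0.04639339] 21.2
```

View pics/c12.png

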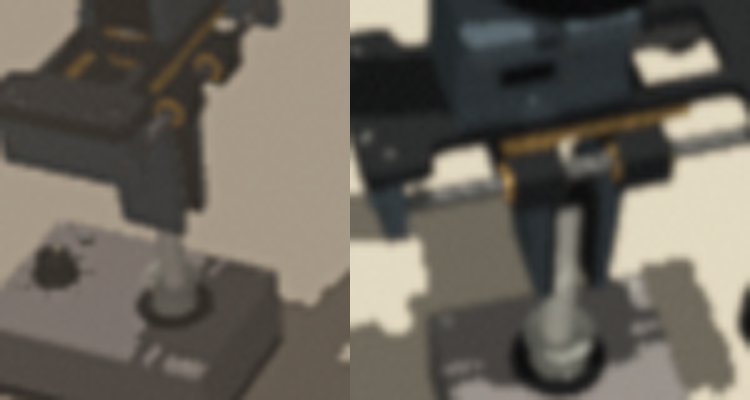

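View pics/s12.png

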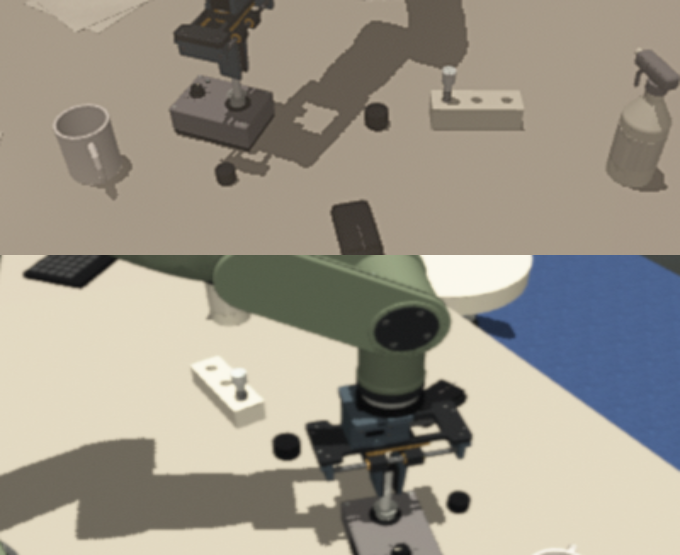

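```bash
python3 -c "
from rig import job,get_state
print(get_state()['ft_force']);print(job.sign_off())"
```

```text
[-5.64899009  1.9053368  21.46312106]
the job is handed in; nothing more can be done
None
```

The pen dosimeter is in the charging socket and held against the hard stop. I handed the job in at about 21 s with the gripper still holding it down.

**What I did:**
- I lifted the larger dust cap off the socket. The smaller look-alike on the desk was left alone.
- I stood the cap mouth down on the desk at about (0.51, 0.02), between charger and rack.
- I took the dosimeter out of the rack, gripping it across the rack's short side.
- I centred it over the socket with all three cameras and pressed it straight down.

**Last checks:**
- **Hard stop:** the push rose from about 4 N at first contact to about 11 N near the stop. After that the tool height stayed at 0.117 m while the push climbed to 21–22 N. That puts the dosimeter's end at the socket floor height, with no sign of slipping in the grip.
- **Upright:** the tool is tilted by about 0.2°.
- **Surroundings:** in the last pictures the cap stands on the desk. The penlight, spray bottle, mouse and mug show no sign of having moved.

**Disagreements:**
- **Socket position:** the wrist camera and the two fixed cameras differed by about 2 mm. A close look just above the socket showed the pen 2–3 mm off centre, so I shifted it before inserting.
- **Sideways force:** a side force of about 6 N remains while pressing.

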